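# Find the blind release of a ring clamp with a probe

## Robot

A 6-joint arm with a two-finger parallel gripper is mounted at the origin on the work surface. World frame = base frame: x ahead of the robot, y to its left, z up, the work surface at z = 0. Lengths are in m, angles in rad, forces in N, time in s.
With the tool pointing down it reaches from about 0.375 to 0.925 m from the base axis. Payload 5.7 kg.
Tool frame: the origin (TCP) lies midway between the tips of the shut fingers; the grasp point (between the pads) lies 19 mm behind it (env.pinch_z is the z of the grasp point in the tool frame, in m); z points along the fingers, y is the line along which they close (so a half turn about z gives the same grasp; the last joint's range is limited). The gripper opens to 85 mm and grips with 20 to 120 N. Pads are 22 mm wide; open, the fingers measure 114 mm over their backs; the gripper's body (76 mm by 85 mm) begins 54 mm behind the grasp point. The pads swing forward as they close: fully open they stand 13 mm farther back than shut.
Start: joints at [-1.242, 0.359, 1.51, -0, 1.272, -0.115], TCP at [0.258, -0.542, 0.231] pointing down, gripper open.
Joint ranges: [-2.97, 2.97], [-1.01, 2.36], [0.21, 2.38], [-0.96, 4.11], [0.2, 2.71], [-2.98, 2.98]. Speed limits (rad/s): [2.39, 2.39, 3.14, 3.14, 3.14, 3.14].

## Interface

Orientations are given as a unit quaternion [w, x, y, z].
In Python, from cell import env, viewer gives the robot as it stands. The module is installed in compiled form; this text tells all that it offers.
- The arm moves only by the shell command python3 -m pendant 'ROWS' [OPENING] [FORCE]. ROWS is JSON, a list of rows, each a list of 2 entries, a list of its own where there are three numbers: the shift along the tool's x, y, z in mm, then the turn, a rotation vector about the tool's x, y, z in degrees. In form: [[[tx, ty, tz], [ax, ay, az]], ...]. A call has 1 to 12 rows; each row is the pose to reach, as a shift and turn from the pose commanded when the call began, along the tool's axes at that moment; what a row does not reach only later rows make up. A row lasts 1/8 s, in which the tool goes at most 62.5 mm and 10.7 degrees, less where a joint would pass 70% of its speed; a pose out of reach is approached as far as the arm can. A call with a gripper value outside its range is refused whole. OPENING is the finger opening in mm, from 0 to 85.4, set as the call begins (- or left out, the last holds). The fingers move at their own pace and stop on an object; FORCE is the grip in N (left out, the last holds). Time passes only in rows, so rows that repeat a pose let the fingers close. It gives the time, the measured TCP pose, the force, the opening and the grip force at its end, in the units of the state.
- env.state(): the state, without advancing time (a new reading comes with each control period).
- viewer.camera(name): name is "scene" or "top"; returns a dict with "frame" (400x640x3 uint8, red, green, blue), "camera_matrix" (3x3 intrinsics, pixels), "R" (3x3) and "t" (3): a world point X has camera coordinates R X + t. Camera axes: x right, y down, z forward; pixel columns grow to the right and rows downward; lengths in m; the calibration is good to about 2 mm. A picture is of the moment at which its call begins. There is no depth.
- env.close_job(): hands the job in; it is judged then, once.
The state is a dict: "time_s": time; "joint_positions": joint angles; "dq": joint speeds; "effort": joint torques, N m; "tool_pos": TCP position; "tcp_rot": TCP orientation; "force": force on the tool from outside, world axes, zero at the start; "wrist_torque": the same for the moment, N m; "opening": finger opening in m; "grip_force": force on a finger pad.
Only numpy, scipy, OpenCV 4.12 (cv2) and the standard library are available. Lean on these libraries where they do the work, as an engineer would, in place of code of your own. Each camera call takes 0.05 s, during which the arm holds its last target. There are 200 camera calls.

## Task

Open the jaws of the grey ring clamp: push its red-tabbed shutter fully aside, take the orange-handled probe from the blue stand and feel along the black strip in the channel underneath with its tip, until it drops into the hidden release hole, then press the latch inside all the way down. Put the probe back upright in the seat it came from, fully home, and let go. Leave the other tools, the ring and everything else on the bench where they are.

Things in the scene. Friction and masses are not known exactly. Their poses are not given: they have to be found in the camera images.
- clamp: grey ring clamp fixed to the bench, 160 (its x) x 100 (its y) x 50 mm high. Origin under its centre, z up. In its flat top (z = 50 mm) is a channel, x from -33 to +33 mm, y from -6.5 to +6.5 mm, 4 mm deep, at first under the shutter. On the top at +x stand two steel jaws: the moving one (x 35.5 to 43.5 mm, 18 mm high) and the fixed one (x 67 to 79 mm, 20 mm high).
- channel (a point): centre of the channel, on its flat black floor strip (46 mm above the bench); axes as the clamp's. The strip has one round hole, 9.5 mm wide, on the line y = 0, centre anywhere from x = -20 to +20 mm, not reported, black in black. 4 mm down in it is the latch, a plunger that yields to 4 to 6 N, goes 6 mm further down to a hard stop and stays where it is left.
- jaw (a joint): opening of the clamp's moving jaw, towards the clamp's -x: 0 closed, 0.009 m fully open. The latch drives it, 1.5 mm per mm. It moves over the +x end of the channel, 3 mm clear of the probe in the hole.
- shutter (a joint): slide of the shutter: 0 = over the channel, 0.032 m = fully aside at its stop, towards the clamp's +y. It starts between 0 and 0.008, moves with about 2 N and stays where it is left. Its plate is 66 (x) x 26 (y) x 3 mm, lying on the clamp's top.
- shutter_tab (a point): middle of the red upright tab on the shutter, 64.5 mm above the bench: the tab is 44 mm along the clamp's x, 5 mm thick, and its top is 12 mm above this point (76.5 mm above the bench), the plate's top 11 mm below it; push it towards the clamp's +y
- stand: blue tool stand fixed to the bench, 165 (its x) x 46 x 45 mm high. Origin under its centre. Three seats, 12 mm holes 43 mm deep, in a row along its x at -54, 0 and +54 mm; in each stands a tool, in any order.
- probe: the probe: steel shank 5.5 mm thick, 40 mm long, round tip; then a brass guard disc 35 mm across (40 to 46 mm above the tip; fingertips can bear on it); then an orange square handle 20 x 20 mm, 46 to 102 mm above the tip, its faces along the stand's x and y at first. About 70 g. Origin at the tip, z to the handle. Seated, the guard rests on the stand's top, the tip 5 mm above the bench.
- probe_tip (a point): the tip of the probe
- punch: hand punch like the probe but with a dark brown wooden handle and a flat 10 mm thick shank (too thick for the hole), standing in another seat. Origin at its tip, z up. Leave it.
- setter: hand punch like the probe but with a pale wooden handle and a flat 10 mm thick shank, standing in another seat. Origin at its tip, z up. Leave it.
- ring: loose brass ring blank, 22 mm outside, 8 mm high, lying flat between the clamp's jaws. Origin at the centre of its underside. Leave it.
- jar: amber glass jar with a steel cap, 48 mm across, 105 mm high. Origin under its centre. Bystander.
- dish: white ceramic dish, 56 mm across, 22 mm high. Origin under its centre. Bystander.
- block: steel bench block, 50 mm cube. Origin under its centre. Bystander.
- ringbox: blue ring box, 55 x 55 x 41 mm. Origin under its centre. Bystander.
- hammer: small hammer lying on the bench. Origin under its middle. Bystander.
- pliers: red-handled pliers lying on the bench, 145 mm long, origin under the pivot. Bystander.
There are look-alikes about, which are no part of the job. What is shaped like the probe but green is not meant.

How it is judged:
On the way, in this order (a step that is already met when the one before it is completed fails the run):
1. the shutter is pushed fully aside (28 of its 32 mm or more) (value of joint shutter above 0.028 m), for 0.1 s.
2. the probe's tip is in the hole (7.5 mm or more below the strip, in the channel) with the jaw open (z of probe_tip in the frame of channel between -0.016 and -0.0075 m and x of probe_tip in the frame of channel between -0.03 and 0.03 m and y of probe_tip in the frame of channel between -0.006 and 0.006 m and value of joint jaw above 0.0075 m), for 0.1 s.
At the end, for the whole second after the job is handed in: the jaw is open (7.5 of 9 mm or more), the shutter aside (28 mm or more), and the probe stands released and at rest in the seat it came from, within 12 mm of where it was and within 0.1 rad of upright (value of joint jaw above 0.0075 m and value of joint shutter above 0.028 m and distance of probe from where it was at the start of the episode below 0.012 m and angle between probe's own z axis and vertical below 0.1 rad and linear speed of probe below 0.02 m/s); the robot touches nothing.
It fails at once if another tool of the stand is moved by more than 15 mm (distance of any of punch, setter from where it was at the start of the episode above 0.015 m).
It fails at once if the ring is moved by more than 15 mm (distance of ring from where it was at the start of the episode above 0.015 m).
It fails at once if a thing on the bench (jar, dish, block, ring box, hammer or pliers) is moved by more than 25 mm (distance of any of jar, dish, block, ringbox, hammer, pliers from where it was at the start of the episode above 0.025 m).
It also fails if it takes over 64 s, if anything falls off the work surface, if the arm or the gripper's body presses on something with over 40 N, if the wrist force passes 120 N, or if a joint passes its speed limit or range.

## Working session

There is one attempt and no reset: what is moved stays moved. The work goes in short steps, Python scripts to look and compute and a shell command to move; the robot and the scene stay as the last step left them, time stands still between calls to the robot, and variables do not carry over. Pictures are saved under pics/ and viewed, at most 12 in all, crops included, and the job is handed in when it is done.

```bash
mkdir -p pics; cat > h.py <<'E'
import numpy as np, cv2, json
from cell import env, viewer
def save(cam,name):
    c=viewer.camera(cam); cv2.imwrite(f'pics/{name}.png',c['frame'][:,:,::-1])
    np.savez(f'pics/{name}.npz',K=c['camera_matrix'],R=c['R'],t=c['t']); return c
def px2w(name,u,v,z):
    c=np.load(f'pics/{name}.npz'); d=c['R'].T@np.linalg.solve(c['K'],[u,v,1]); o=-c['R'].T@c['t']
    return o+d*(z-o[2])/d[2]
def w2px(name,X):
    c=np.load(f'pics/{name}.npz'); p=c['K']@(c['R']@np.array(X)+c['t']); return p[:2]/p[2]
E
python3 - <<'E'
from h import *
for n in('scene','top'):
    c=save(n,n+'0'); print(n,c['camera_matrix'].tolist(),(-c['R'].T@c['t']).round(3), c['R'].round(2).tolist())
s=env.state(); print({k:np.round(v,4) for k,v in s.items()}, env.pinch_z)
E
```

```text
scene [[391.37656465713496, 0.0, 319.5577924260041], [0.0, 391.37656465713496, 205.23375435471428], [0.0, 0.0, 1.0]] [ 1.266 -0.096  0.639] [[0.13, 0.99, 0.01], [0.65, -0.08, -0.76], [-0.75, 0.1, -0.65]]
top [[437.6252859374996, 0.0, 313.80850135843224], [0.0, 437.6252859374996, 188.09443017737692], [0.0, 0.0, 1.0]] [0.434 0.015 1.09 ] [[-0.0, -1.0, 0.01], [-0.99, 0.0, -0.17], [0.17, -0.01, -0.99]]
{'time_s': np.float64(0.1), 'joint_positions': array([-1.2421,  0.3595,  1.5113, -0.    ,  1.2725, -0.1151]), 'dq': array([-0.    , -0.0014, -0.0025, -0.001 ,  0.0006,  0.0011]), 'effort': array([ 2.00000e-04, -5.28649e+01, -2.79352e+01, -1.00000e-04,
        5.00000e-03, -0.00000e+00]), 'tool_pos': array([ 0.2574, -0.5413,  0.2305]), 'tcp_rot': array([-8.000e-04,  9.755e-01,  2.201e-01, -1.000e-04]), 'force': array([-0.0065,  0.7959, -0.6681]), 'wrist_torque': array([ 0.0111, -0.0197,  0.0096]), 'grip_force': np.float64(0.0), 'opening': np.float64(0.0854)} -0.0187
```

View pics/scene0.png

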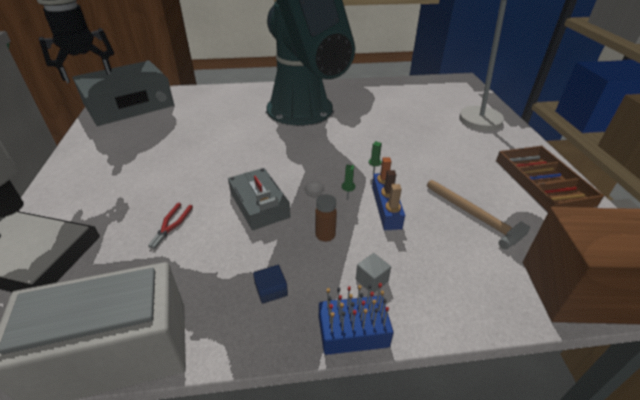

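View pics/top0.png

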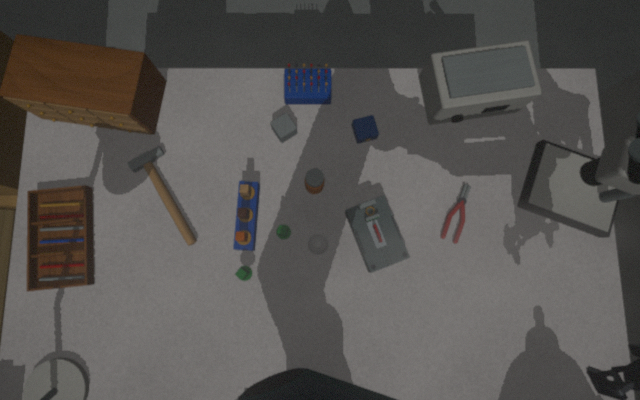

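The stand holds three tools: in the scene view orange (386,165), dark (391,182) and pale (395,196). The look-alikes are the green ones at (376,152) and (349,177). The clamp is at scene (260,197), top (377,232). I'll enlarge both.

```bash
python3 - <<'E'
from h import *
t=cv2.imread('pics/top0.png'); s=cv2.imread('pics/scene0.png')
def cr(im,x,y,w,h): 
    o=cv2.resize(im[y:y+h,x:x+w],(400,300),interpolation=cv2.INTER_CUBIC); return np.clip(o.astype(float)*1.6,0,255).astype('uint8')
a=cr(t,320,180,120,90+10-10); b=cr(t,190,175,120,90); c=cr(s,210,155,100,75); d=cr(s,340,140,120,90)
cv2.imwrite('pics/c1.png',np.vstack([np.hstack([a,b]),np.hstack([c,d])]))
E
```

```text
(no output)
```

View pics/c1.png

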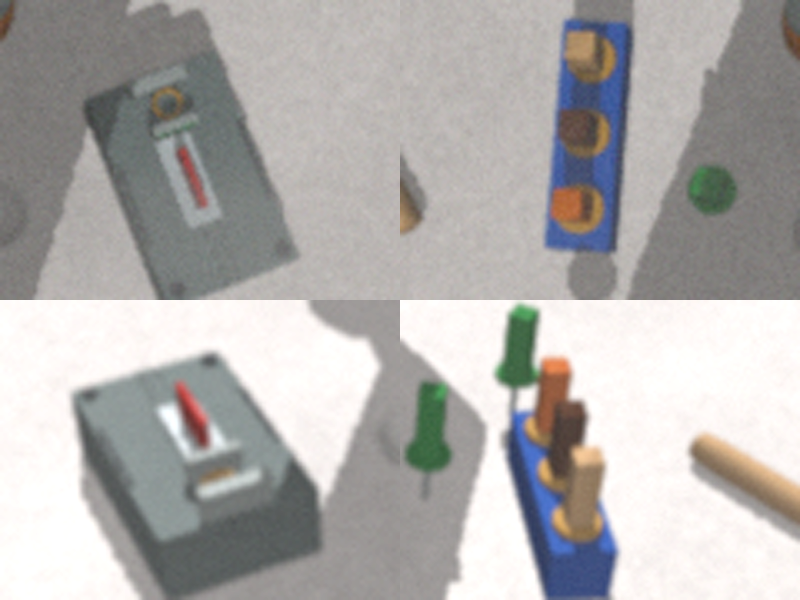

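```bash
cat > fit.py <<'E'
from h import *
from scipy.optimize import least_squares
def T(u,v,ox,oy,s,dx,dy): return (ox+(u-dx)/s-0.35, oy+(v-dy)/s-0.35)
f=400/120
A=lambda u,v:T(u,v,320,180,f,0,0)
B=lambda u,v:T(u,v,190,175,f,400,0)
C=lambda u,v:T(u,v,210,155,4,0,300)
D=lambda u,v:T(u,v,340,140,f,400,300)
def fit(obs,p0):
    def r(p):
        c,s=np.cos(p[2]),np.sin(p[2]); o=[]
        for im,L,uv in obs:
            X=[p[0]+c*L[0]-s*L[1],p[1]+s*L[0]+c*L[1],L[2]]
            o+=list(w2px(im,X)-uv)
        return np.array(o)
    q=least_squares(r,p0,loss='soft_l1'); return q.x,r(q.x).reshape(-1,2)
t,s='top0','scene0'
np.set_printoptions(precision=4,suppress=True)
if __name__=='__main__':
    cl=[(t,(.08,.05,.05),A(87,100)),(t,(.08,-.05,.05),A(213,57)),(t,(-.08,-.05,.05),A(298,257)),(t,(-.08,.05,.05),A(163,300)),
     (s,(-.08,-.05,.05),C(73,393)),(s,(-.08,.05,.05),C(217,352)),(s,(.08,.05,.05),C(320,488)),(s,(.08,-.05,.05),C(160,540)),
     ]
    for k in range(2):
        # scene corner assignment both ways
        if k: 
            i=[x[2] for x in cl[4:]]; cl[4:]=[(s,cl[4+j][1],i[j^1]) for j in range(4)]
        p,r=fit(cl,[.42,-.13,.3]); print('clamp',p,np.degrees(p[2])); print(r)
    st=[(t,(.0825,.023,.045),B(565,20)),(t,(.0825,-.023,.045),B(632,22)),(t,(-.0825,-.023,.045),B(615,250)),(t,(-.0825,.023,.045),B(547,247)),
      (s,(.0825,.023,.045),D(616,548)),(s,(.0825,-.023,.045),D(548,565)),(s,(-.0825,-.023,.045),D(513,412))]
    p,r=fit(st,[.45,.16,0]); print('stand',p,np.degrees(p[2])); print(r)
    for n,uv in(('orange',(567,205)),('dark',(574,127)),('pale',(581,48))): print(n,px2w(t,*B(*uv),.107), )
    print('guard',px2w(t,*B(579,209),.05))
    for n,uv in(('orange',(556,364)),('dark',(570,408)),('pale',(588,453))): print(n,px2w(s,*D(*uv),.107))
    print('tab top ends',px2w(t,*A(181,148),.0765),px2w(t,*A(200,205),.0765)); print('scene tab top ends',px2w(s,*C(181,384),.0765),px2w(s,*C(205,430),.0765))
    print('plate corners',[px2w(t,*A(*q),.053)for q in((155,138),(186,130),(220,218),(188,228))])
    print('ring',px2w(t,*A(167,102),.058))
    print('green',px2w(t,*B(712,190),.1),px2w(t,244,272,.1),'jar',px2w(t,314,175,.105),'pliers',px2w(t,455,210,.01))
E
python3 fit.py
```

```text
clamp [ 0.507  -0.1436  0.3533] 20.240208348238905
[[-0.2038 -1.6411]
 [ 0.6952 -3.0816]
 [ 0.6339 -0.0884]
 [ 1.6513  2.111 ]
 [ 0.0964 -1.2108]
 [ 1.2806 -1.3065]
 [ 0.871  -0.0782]
 [ 0.1736 -0.0406]]
clamp [ 0.5046 -0.1418  0.3442] 19.719204873742772
[[ -0.7314  -0.9331]
 [  0.3214  -2.0318]
 [ -0.3102   1.2299]
 [  0.5384   3.0737]
 [-34.9006   8.2579]
 [ 38.2842 -12.1062]
 [ 41.3702 -13.5864]
 [-39.3792  12.1683]]
stand [ 0.5505  0.1678 -0.0623] -3.568649040981185
[[ 0.9855 -0.6001]
 [-0.208  -0.0704]
 [-0.7302  0.0136]
 [ 0.2513 -0.2549]
 [ 0.1848  0.2729]
 [ 0.5976 -4.0657]
 [-1.1036 -0.8538]]
orange [0.4948 0.1731 0.107 ]
dark [0.5473 0.1697 0.107 ]
pale [0.6015 0.1663 0.107 ]
guard [0.4954 0.1737 0.05  ]
orange [0.4992 0.171  0.107 ]
dark [0.5536 0.1667 0.107 ]
pale [0.6049 0.1651 0.107 ]
tab top ends [ 0.5238 -0.1322  0.0765] [ 0.4844 -0.1443  0.0765]
scene tab top ends [ 0.4892 -0.1486  0.0765] [ 0.5362 -0.1349  0.0765]
plate corners [array([ 0.5331, -0.1173,  0.053 ]), array([ 0.5387, -0.1396,  0.053 ]), array([ 0.4764, -0.1619,  0.053 ]), array([ 0.4694, -0.1391,  0.053 ])]
ring [ 0.5583 -0.1258  0.058 ]
green [0.5051 0.0765 0.1   ] [0.4159 0.1627 0.1   ] jar [0.6343 0.0067 0.105 ] pliers [ 0.5642 -0.3448  0.01  ]
```

The orange-handled tool at top crop (567,205), world about (0.497, 0.171), is the probe. It sits in the stand's -x end seat and isn't green. Clamp is at about (0.506, -0.143) with yaw about 19.7°. First I'll push the shutter.

```bash
cat >> h.py <<'E'
from scipy.spatial.transform import Rotation as Ro
CL=np.array([.506,-.143]); YAW=np.radians(19.7)
def c2w(x,y): return CL+np.array([np.cos(YAW)*x-np.sin(YAW)*y, np.sin(YAW)*x+np.cos(YAW)*y])
def w2c(p): d=np.array(p[:2])-CL; return 1e3*np.array([np.cos(YAW)*d[0]+np.sin(YAW)*d[1], -np.sin(YAW)*d[0]+np.cos(YAW)*d[1]])
def rot(): q=env.state()['tcp_rot']; return Ro.from_quat([q[1],q[2],q[3],q[0]])
def down(yaw): return Ro.from_euler('z',yaw)*Ro.from_euler('x',np.pi)
def shift(tgt,yaw=None):
    r=rot(); p=env.state()['tool_pos']
    print('shift mm',(1e3*r.inv().apply(np.array(tgt)-p)).round(1),'turn deg',None if yaw is None else np.degrees((r.inv()*down(yaw)).as_rotvec()).round(2))
E
python3 - <<'E'
from h import *
shift([*c2w(-.002,-.032),.2305],YAW)
E
```

```text
shift mm [ 390.4 -221.3    0.5] turn deg [-0.1  -0.01  5.73]
```

```bash
python3 -m pendant '[[[50,-28,0],[0,0,1]],[[100,-57,0],[0,0,2]],[[150,-85,0],[0,0,3]],[[200,-113,0],[0,0,4]],[[250,-142,0],[0,0,5.7]],[[300,-170,0],[0,0,5.7]],[[350,-198,0],[0,0,5.7]],[[390,-221,0],[0,0,5.7]],[[390,-221,50],[0,0,5.7]],[[390,-221,100],[0,0,5.7]],[[390,-221,100],[0,0,5.7]]]' 0
python3 - <<'E'
from h import *
s=env.state();print(s['tool_pos'],s['opening'],w2c(s['tool_pos'])); shift([*c2w(-.002,-.032),.060],YAW)
a=save('scene','s1');b=save('top','t1')
o=[np.clip(cv2.resize(x['frame'][y:y+75,q:q+100,::-1],(400,300),interpolation=3)*1.5,0,255) for x,q,y in((a,210,140),(b,320,180))]
cv2.imwrite('pics/c2.png',np.hstack(o))
E
```

```text
time_s: 1.48
tool_pos: [0.5116, -0.1729, 0.1279]
tcp_rot: [-0.003, 0.985, 0.171, -0.004]
force: [-0.2, -0.4, 0.2]
opening: -0.0001
grip_force: 0.0
[ 0.51156181 -0.17294493  0.12789895] -0.00013037601503590926 [ -4.85801535 -30.06713305]
shift mm [ 3.3  2.4 67.9] turn deg [-0.38  0.37  0.05][ WARN:0@0.951] global loadsave.cpp:1063 imwrite_ Unsupported depth image for selected encoder is fallbacked to CV_8U.
```

View pics/c2.png

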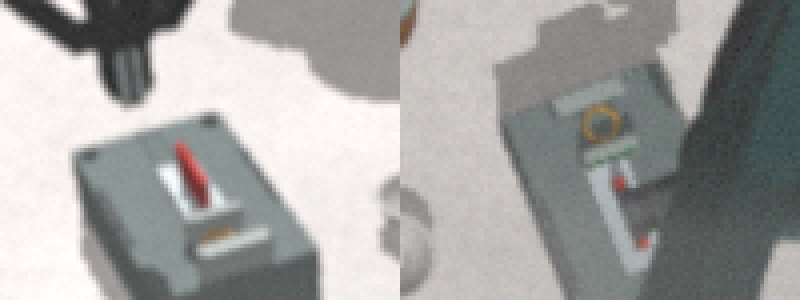

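The fingers are above the bench on the -y side of the tab (tab in left crop at (195,175), fingertips at (128,100)), clear to descend.

```bash
python3 -m pendant '[[[3,2,35],[0,0,0]],[[3,2,67],[0,0,0]],[[3,2,67],[0,0,0]],[[3,-10,67],[0,0,0]],[[3,-18,67],[0,0,0]],[[3,-24,67],[0,0,0]],[[3,-30,67],[0,0,0]],[[3,-36,67],[0,0,0]],[[3,-40,67],[0,0,0]],[[3,-40,67],[0,0,0]]]'
python3 - <<'E'
from h import *
s=env.state();print(s['force'],w2c(s['tool_pos']),s['tool_pos'])
E
```

```text
time_s: 2.82
tool_pos: [0.5037, -0.1356, 0.064]
tcp_rot: [-0.0, 0.985, 0.171, -0.0]
force: [0.2, -0.4, -0.4]
opening: -0.0001
grip_force: 0.0
[ 0.24947247 -0.36010982 -0.3590116 ] [0.37556962 7.75430387] [ 0.50373965 -0.13557295  0.06404704]
```

```bash
python3 -m pendant '[[[0,-3,0],[0,0,0]],[[0,-6,0],[0,0,0]],[[0,-8,0],[0,0,0]],[[0,-10,0],[0,0,0]],[[0,-10,0],[0,0,0]]]'
python3 - <<'E'
from h import *
s=env.state();print(s['force'],w2c(s['tool_pos']),s['tool_pos'])
a=save('scene','s2');b=save('top','t2')
o=[np.clip(cv2.resize(x['frame'][y:y+75,q:q+100,::-1],(400,300),interpolation=3)*1.5,0,255).astype('uint8') for x,q,y in((a,210,140),(b,320,180))]
cv2.imwrite('pics/c3.png',np.hstack(o))
E
```

```text
time_s: 3.45
tool_pos: [0.502, -0.1299, 0.0644]
tcp_rot: [0.003, 0.985, 0.172, 0.001]
force: [0.1, -15.5, -4.7]
opening: -0.0001
grip_force: 6.9
[  0.08871597 -15.45353673  -4.72541766] [ 0.6781118  13.68064834] [ 0.50202674 -0.12989148  0.06437001]
```

View pics/c3.png

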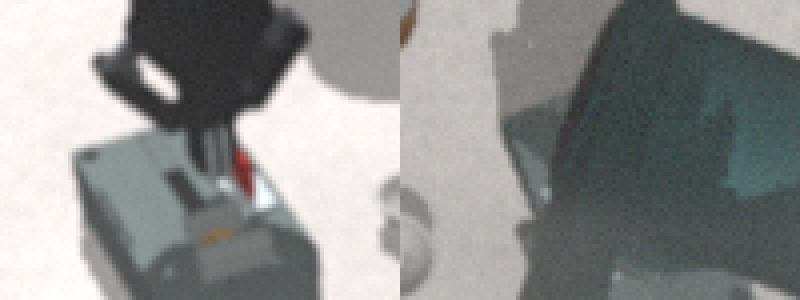

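The shutter is at its stop: 15 N of reaction, with the red tab at left crop (245,175) now well aside. Back off, lift, and head to the stand.

```bash
python3 -m pendant '[[[0,6,-3],[0,0,0]],[[0,12,-20],[0,0,0]],[[0,12,-60],[0,0,0]],[[0,12,-100],[0,0,0]],[[0,-20,-130],[0,0,0]],[[0,-70,-130],[0,0,6]],[[0,-120,-130],[0,0,12]],[[0,-170,-130],[0,0,18]],[[0,-220,-130],[0,0,23]],[[0,-220,-130],[0,0,23]]]' 60
python3 - <<'E'
from h import *
s=env.state();print(s['tool_pos']); shift([.4966,.1712,.12],np.radians(-3.5))
a=save('scene','s3');b=save('top','t3')
o=[np.clip(cv2.resize(x['frame'][y:y+75,q:q+100,::-1],(400,300),interpolation=3)*1.5,0,255).astype('uint8') for x,q,y in((a,210,140),(b,320,180),(a,310,110),(b,200,180))]
cv2.imwrite('pics/c4.png',np.vstack([np.hstack(o[:2]),np.hstack(o[2:])]))
E
```

```text
time_s: 4.8
tool_pos: [0.4241, 0.083, 0.194]
tcp_rot: [-0.001, 1.0, -0.027, -0.001]
force: [-0.3, -0.2, 0.3]
opening: 0.0603
grip_force: 0.0
[0.42412056 0.08304444 0.1940062 ]
shift mm [ 67.8 -91.8  73.9] turn deg [-0.06  0.13  0.44]
```

View pics/c4.png

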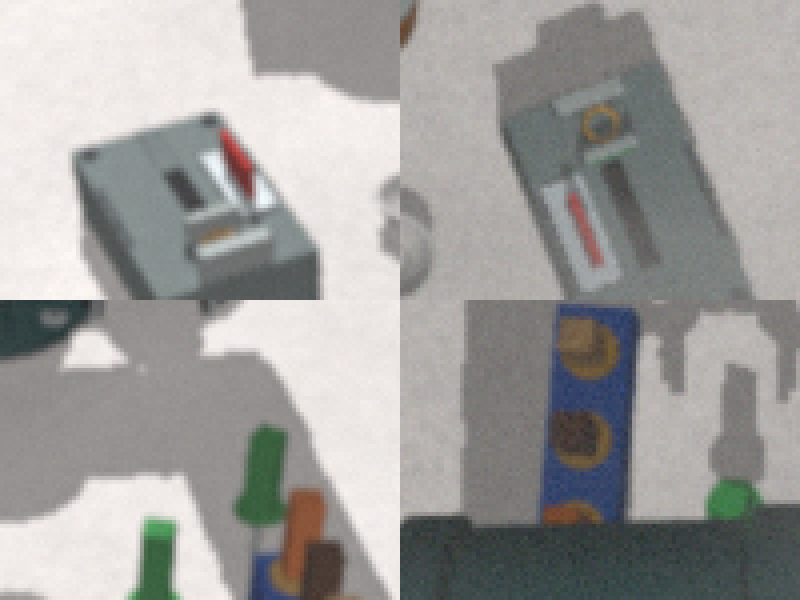

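```bash
python3 - <<'E'
from h import *
P=lambda u,v,ox,oy:(ox+u/4-.375,oy+v/4-.375)
t=[px2w('t3',*P(u-400,v,320,180),.05) for u,v in((602,168),(626,166),(637,267),(661,262))]
s=[px2w('s3',*P(u,v,210,140),.05) for u,v in((164,172),(187,167),(207,207),(184,212))]
for n,l in(('top',t),('scene',s)):
    print(n); [print(q.round(4),w2c(q).round(1)) for q in l]
t=[px2w('t3',*P(u-400,v,320,180),.0765) for u,v in((571,193),(600,262))]
s=[px2w('s3',*P(u,v,210,140),.0765) for u,v in((222,133),(247,172))]
print('tab',[w2c(q).round(1) for q in t+s])
print('plate',[w2c(px2w('t3',*P(u-400,v,320,180),.0535)).round(1) for u,v in((542,186),(580,176),(620,275),(580,288))])
print('corner',w2c(px2w('t3',*P(100,122,320,180),.05)),w2c(px2w('s3',*P(73,152,210,140),.05)),w2c(px2w('s3',*P(320,250,210,140),.05)),w2c(px2w('s3',*P(215,112,210,140),.05)))
print('green',px2w('s3',310+155/4,110+(525-300)/4,.1))
E
```

```text
top
[ 0.532  -0.1271  0.05  ] [29.8  6.2]
[ 0.5331 -0.1415  0.05  ] [26.1 -7.7]
[ 0.4734 -0.1463  0.05  ] [-31.8   7.8]
[ 0.4763 -0.1606  0.05  ] [-33.9  -6.6]
scene
[ 0.4806 -0.1616  0.05  ] [-30.2  -9. ]
[ 0.4771 -0.1475  0.05  ] [-28.7   5.5]
[ 0.5185 -0.1359  0.05  ] [14.2  2.5]
[ 0.5217 -0.1496  0.05  ] [ 12.6 -11.5]
tab [array([21.2, 32.6]), array([-21.5,  31.1]), array([-17.4,  26.6]), array([25.8, 25.7])]
plate [array([31.8, 44.1]), array([29.7, 20.8]), array([-32.7,  19.5]), array([-31.8,  44.3])]
corner [76.22914107 53.70814046] [-75.11273587 -53.09942578] [81.15668089 47.16619039] [-76.39968234  42.05980515]
green [0.50953927 0.07646951 0.1       ]
```

```bash
python3 -m pendant '[[[30,-40,0],[0,0,0]],[[68,-92,0],[0,0,0.4]],[[68,-92,0],[0,0,0.4]],[[68,-92,0],[0,0,0.4]]]'
python3 - <<'E'
from h import *
s=env.state();print(s['tool_pos']);save('top','t4'); a=save('scene','s4')
cv2.imwrite('pics/c5.png',np.clip(cv2.resize(a['frame'][70:220,300:500,::-1],(800,600),interpolation=3)*1.5,0,255).astype('uint8'))
E
```

```text
time_s: 5.4
tool_pos: [0.4997, 0.1672, 0.1937]
tcp_rot: [0.0, 0.999, -0.032, -0.001]
force: [-0.1, -0.1, 0.5]
opening: 0.06
grip_force: 0.0
[0.49972914 0.16715049 0.19374118]
```

View pics/c5.png

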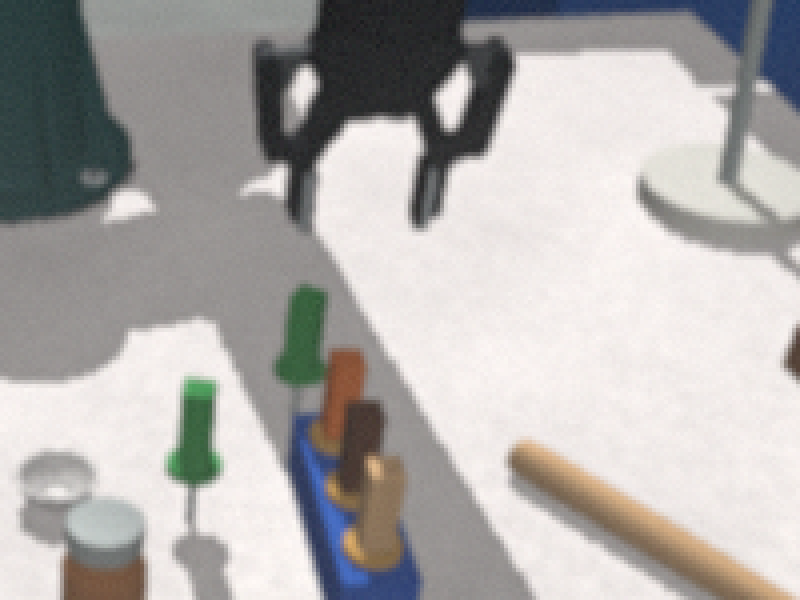

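```bash
python3 - <<'E'
from h import *
p=np.array(env.state()['tool_pos']); r=rot().as_matrix()
for dz in (0,-.006,-.010):
    print(dz,[((w2px('s4',p+r@[x,y,dz])-[300,70])*4).round(0).tolist() for y in(.03,-.03) for x in (0.011,)])
for L in(.4966,.1712),(.4992,.171),(.4948,.1731): print(((w2px('s4',[*L,.107])-[300,70])*4).round(0),((w2px('s4',[*L,.051])-[300,70])*4).round(0),((w2px('t3',[*L,.051])-[200,180])*4).round(0)+[400,300])
E
```

```text
0 [[308.0, 239.0], [413.0, 237.0]]
-0.006 [[309.0, 230.0], [414.0, 227.0]]
-0.01 [[310.0, 223.0], [416.0, 221.0]]
[345. 353.] [334. 427.] [577. 527.]
[346. 355.] [335. 430.] [578. 523.]
[347. 351.] [337. 425.] [574. 530.]
```

```bash
python3 - <<'E'
from h import *
shift([.498,.1712,.056],np.radians(-3.57))
E
```

```text
shift mm [ -1.   -4.4 137.9] turn deg [ 0.04  0.09 -0.17]
```

```bash
python3 -m pendant '[[[-1,-4,40],[0,0,0]],[[-1,-4,80],[0,0,0]],[[-1,-4,115],[0,0,0]],[[-1,-4,132],[0,0,0]],[[-1,-4,137],[0,0,0]],[[-1,-4,137],[0,0,0]],[[-1,-4,137],[0,0,0]]]'
python3 -m pendant '[[[0,0,0],[0,0,0]],[[0,0,0],[0,0,0]],[[0,0,0],[0,0,0]],[[0,0,0],[0,0,0]],[[0,0,0],[0,0,0]]]' 10 60
```

```text
time_s: 6.38
tool_pos: [0.4997, 0.1723, 0.0583]
tcp_rot: [-0.0, 0.999, -0.032, 0.001]
force: [-0.4, -0.7, 0.1]
opening: 0.0599
grip_force: 0.0
time_s: 7.0
tool_pos: [0.4994, 0.1725, 0.0579]
tcp_rot: [-0.0, 0.999, -0.032, 0.0]
force: [-0.8, -0.6, 6.3]
opening: 0.0192
grip_force: 58.9
```

```bash
python3 -m pendant '[[[0,0,-20],[0,0,0]],[[0,0,-50],[0,0,0]],[[0,0,-90],[0,0,0]],[[0,0,-130],[0,0,0]],[[0,0,-130],[0,0,0]]]'
python3 - <<'E'
from h import *
a=save('scene','s5');s=env.state();print(s['opening'],s['force'],s['tool_pos'])
cv2.imwrite('pics/c6.png',np.clip(cv2.resize(a['frame'][70:220,300:500,::-1],(800,600),interpolation=3)*1.5,0,255).astype('uint8'))
shift([*c2w(-.024,0),.19],YAW)
E
```

```text
time_s: 7.62
tool_pos: [0.5013, 0.173, 0.1903]
tcp_rot: [-0.001, 0.999, -0.032, 0.003]
force: [0.6, 0.4, -2.2]
opening: 0.0194
grip_force: 58.6
0.01932335960056627 [-0.3079509   0.09263884 -0.31249949] [0.49979858 0.17261821 0.18832378]
shift mm [  4.3 324.1  -1.9] turn deg [-2.000e-02 -1.600e-01 -2.336e+01]
```

View pics/c6.png

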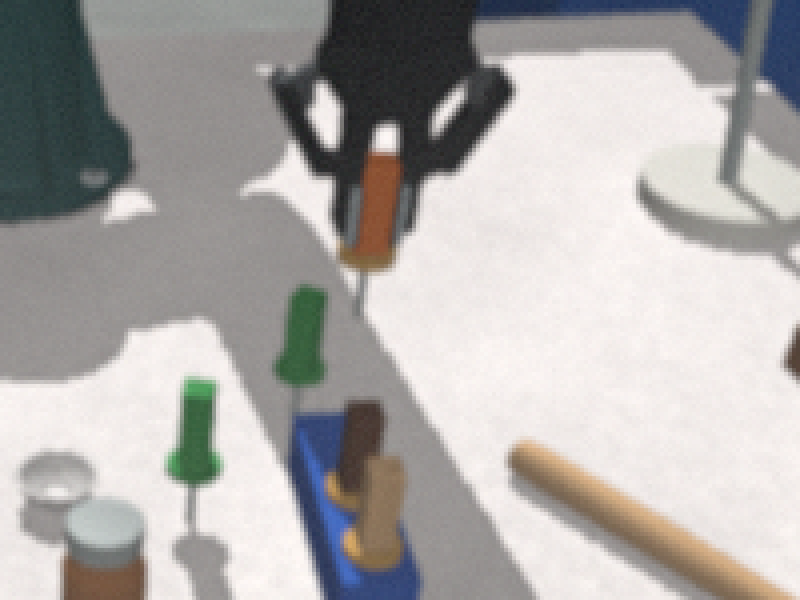

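```bash
python3 -m pendant '[[[1,50,0],[0,0,-4]],[[2,105,0],[0,0,-10]],[[3,160,0],[0,0,-16]],[[4,220,0],[0,0,-23.4]],[[4,275,0],[0,0,-23.4]],[[4,324,0],[0,0,-23.4]],[[4,324,0],[0,0,-23.4]],[[4,324,0],[0,0,-23.4]]]'
python3 - <<'E'
from h import *
s=env.state();print(s['opening'],s['tool_pos'],w2c(s['tool_pos'])); shift([*c2w(-.024,0),.12],YAW)
E
python3 -m pendant '[[[0,0,35],[0,0,0]],[[0,0,68],[0,0,0]],[[0,0,68],[0,0,0]],[[0,0,68],[0,0,0]]]'
python3 - <<'E'
from h import *
s=env.state();print(s['opening'],s['force'],s['tool_pos'],w2c(s['tool_pos'])); shift([*c2w(-.024,0),.12],YAW)
a=save('scene','s6');b=save('top','t6')
o=[np.clip(cv2.resize(x['frame'][y:y+75,q:q+100,::-1],(800,600),interpolation=3)*1.5,0,255).astype('uint8') for x,q,y in((a,210,130),)]
cv2.imwrite('pics/c7.png',o[0])
for y in(0,): print((w2px('s6',[*np.array(s['tool_pos'][:2]),s['tool_pos'][2]-.0529])-[210,130])*8)
E
```

```text
time_s: 8.68
tool_pos: [0.4811, -0.1505, 0.1858]
tcp_rot: [-0.001, 0.985, 0.171, -0.001]
force: [0.4, -1.0, -1.7]
opening: 0.0191
grip_force: 58.9
0.01905708927542354 [ 0.48106404 -0.15045048  0.18582776] [-25.98799194   1.39138698]
shift mm [ 2.1  1.6 65.8] turn deg [-0.16  0.11 -0.03]
time_s: 9.18
tool_pos: [0.4826, -0.1504, 0.1198]
tcp_rot: [-0.0, 0.985, 0.172, 0.0]
force: [-0.3, -0.6, 0.2]
opening: 0.0191
grip_force: 58.9
0.019061051897098252 [-0.27090321 -0.62535761  0.18098665] [ 0.48259734 -0.15036902  0.11981821] [-24.51698029   0.95120878]
shift mm [ 0.5  1.  -0.2] turn deg [-0.01 -0.    0.11]
[356.37533672 378.17094017]
```

View pics/c7.png

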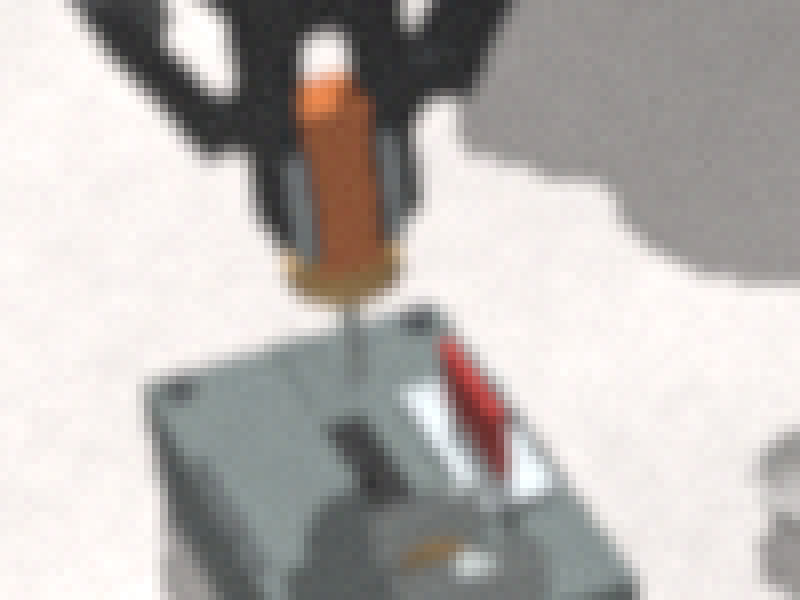

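The probe is held upright, tip at (357,382), just as predicted. The channel's -x end is at (328,425)–(370,418).

```bash
python3 - <<'E'
from h import *
s=env.state(); p=s['tool_pos']
f=lambda X:((w2px('s6',X)-[210,130])*8).round(0)
print('tip at .05',f([*p[:2],.05]))
for q in((-.033,-.0065),(-.033,.0065),(.0,-.0065),(0,.0065)): print(q,f([*c2w(*q),.05]))
print([w2c(px2w('s6',210+u/8-.44,130+v/8-.44,.05)).round(1) for u,v in((328,425),(370,418),(410,492),(350,460))])
E
```

```text
tip at .05 [359. 424.]
(-0.033, -0.0065) [330. 414.]
(-0.033, 0.0065) [369. 403.]
(0.0, -0.0065) [366. 473.]
(0, 0.0065) [407. 461.]
[array([-30. ,  -9.2]), array([-27.6,   3.6]), array([12.4,  1.7]), array([-10.4,  -9.1])]
```

```bash
python3 -m pendant '[[[1,3.5,10],[0,0,0]],[[1,3.5,15],[0,0,0]],[[1,3.5,19],[0,0,0]],[[1,3.5,19],[0,0,0]],[[1,3.5,19],[0,0,0]]]'
python3 -m pendant '[[[0,0,1],[0,0,0]],[[0,0,2],[0,0,0]],[[0,0,3],[0,0,0]],[[0,0,3],[0,0,0]]]'
python3 - <<'E'
from h import *
s=env.state();print(s['opening'],s['force'],s['tool_pos'],w2c(s['tool_pos']))
a=save('scene','s7')
E
```

```text
time_s: 9.9
tool_pos: [0.4844, -0.1542, 0.1003]
tcp_rot: [-0.0, 0.985, 0.171, -0.0]
force: [0.2, -0.0, -1.2]
opening: 0.0193
grip_force: 58.9
time_s: 10.4
tool_pos: [0.4847, -0.1542, 0.098]
tcp_rot: [0.0, 0.985, 0.171, 0.0]
force: [-1.4, 0.9, 7.6]
opening: 0.0195
grip_force: 60.3
0.01951264125425555 [-1.42309831  0.92922611  7.60276064] [ 0.48465118 -0.1542407   0.09800816] [-23.88847556  -3.38620348]
```

```bash
python3 -m pendant '[[[0,0,-2],[0,0,0]],[[0,2,-2],[0,0,0]],[[0,4,-2],[0,0,0]],[[0,6,-2],[0,0,0]],[[0,6,-2],[0,0,0]]]'
python3 -c "
from h import *
s=env.state();print(s['force'],w2c(s['tool_pos']))"
python3 -m pendant '[[[0,-4,0],[0,0,0]],[[0,-7,0],[0,0,0]],[[0,-9,0],[0,0,0]],[[0,-11,0],[0,0,0]],[[0,-11,0],[0,0,0]]]'
python3 -c "
from h import *
s=env.state();print(s['force'],w2c(s['tool_pos']))"
```

```text
time_s: 11.08
tool_pos: [0.4858, -0.1589, 0.099]
tcp_rot: [-0.001, 0.985, 0.171, -0.001]
force: [-0.1, 4.2, 1.0]
opening: 0.0197
grip_force: 59.3
[-0.07120518  4.19661754  1.01054953] [-24.39855572  -8.10041534]
time_s: 11.7
tool_pos: [0.4832, -0.1502, 0.0995]
tcp_rot: [0.001, 0.985, 0.172, 0.0]
force: [0.5, -3.2, -1.3]
opening: 0.0195
grip_force: 59.1
[ 0.45126162 -3.17045153 -1.25126507] [-23.88976764   0.91826048]
```

```bash
cat > st.py <<'E'
from h import *
s=env.state();print('F tool',rot().inv().apply(s['force']).round(1),'clamp',w2c(s['tool_pos']).round(2),'z',round(1e3*s['tool_pos'][2],2))
E
python3 -m pendant '[[[0,3,0],[0,0,0]],[[0,5.1,0],[0,0,0]],[[0,5.1,1],[0,0,0]],[[0,5.1,1.8],[0,0,0]],[[0,5.1,1.8],[0,0,0]]]'; python3 st.py
python3 -m pendant '[[[2,0,0],[0,0,0]],[[4,0,0],[0,0,0]],[[6,0,0],[0,0,0]],[[8,0,0],[0,0,0]]]'; python3 st.py
```

```text
time_s: 12.32
tool_pos: [0.4847, -0.1544, 0.0981]
tcp_rot: [0.0, 0.985, 0.171, 0.0]
force: [-1.4, 0.2, 6.4]
opening: 0.0193
grip_force: 60.5
F tool [-1.3 -0.7 -6.4] clamp [-23.9   -3.52] z 98.09
time_s: 12.82
tool_pos: [0.4897, -0.1519, 0.0979]
tcp_rot: [-0.0, 0.985, 0.172, -0.002]
force: [-8.2, -3.6, 10.6]
opening: 0.0194
grip_force: 60.8
F tool [ -9.    0.6 -10.5] clamp [-18.34  -2.84] z 97.86
```

```bash
python3 -m pendant '[[[0,0,-0.8],[0,0,0]],[[1,0,-0.8],[0,0,0]],[[2,0,-0.8],[0,0,0]]]'; python3 st.py
python3 -m pendant '[[[1.5,0,0],[0,0,0]],[[3,0,0],[0,0,0]],[[4.5,0,0],[0,0,0]]]'; python3 st.py
```

```text
time_s: 13.2
tool_pos: [0.4935, -0.1508, 0.0983]
tcp_rot: [-0.0, 0.985, 0.171, -0.0]
force: [-2.9, -1.9, 3.8]
opening: 0.0193
grip_force: 59.7
F tool [-3.4  0.8 -3.8] clamp [-14.35  -3.12] z 98.28
time_s: 13.58
tool_pos: [0.4981, -0.1493, 0.0983]
tcp_rot: [-0.0, 0.985, 0.171, -0.0]
force: [-2.1, -1.1, 2.9]
opening: 0.019
grip_force: 59.7
F tool [-2.3  0.3 -2.9] clamp [-9.53 -3.28] z 98.25
```

```bash
for i in 1; do python3 -m pendant '[[[1.5,0,0.2],[0,0,0]],[[3,0,0.2],[0,0,0]],[[4.5,0,0.2],[0,0,0]]]'; python3 st.py; done
python3 -m pendant '[[[1.5,0,0],[0,0,0]],[[3,0,0],[0,0,0]],[[4.5,0,0],[0,0,0]]]'; python3 st.py
```

```text
time_s: 13.95
tool_pos: [0.5021, -0.1479, 0.0982]
tcp_rot: [-0.0, 0.985, 0.171, -0.0]
force: [-4.4, -1.5, 6.5]
opening: 0.0192
grip_force: 59.9
F tool [-4.6 -0.  -6.4] clamp [-5.3  -3.28] z 98.18
time_s: 14.32
tool_pos: [0.5063, -0.1464, 0.0982]
tcp_rot: [-0.0, 0.985, 0.171, -0.0]
force: [-3.1, -1.4, 5.8]
opening: 0.0193
grip_force: 59.9
F tool [-3.4  0.3 -5.8] clamp [-0.83 -3.27] z 98.15
```

```bash
python3 -m pendant '[[[1.5,0,0],[0,0,0]],[[3,0,0],[0,0,0]],[[4.5,0,0],[0,0,0]]]'; python3 st.py
python3 -m pendant '[[[1.5,0,0],[0,0,0]],[[3,0,0],[0,0,0]],[[4.5,0,0],[0,0,0]]]'; python3 st.py
```

```text
time_s: 14.7
tool_pos: [0.5105, -0.1448, 0.0981]
tcp_rot: [-0.0, 0.985, 0.171, -0.0]
force: [-4.8, -1.3, 5.9]
opening: 0.0193
grip_force: 59.9
F tool [-5.  -0.4 -5.9] clamp [ 3.63 -3.25] z 98.15
time_s: 15.08
tool_pos: [0.5148, -0.1433, 0.0982]
tcp_rot: [-0.0, 0.985, 0.171, -0.0]
force: [-4.4, -1.5, 5.1]
opening: 0.0195
grip_force: 59.9
F tool [-4.7 -0.1 -5.1] clamp [ 8.15 -3.25] z 98.16
```

```bash
python3 -m pendant '[[[1.5,0,0],[0,0,0]],[[3,0,0],[0,0,0]],[[4.5,0,0],[0,0,0]]]'; python3 st.py
python3 -m pendant '[[[1.5,0,0],[0,0,0]],[[3,0,0],[0,0,0]],[[4.5,0,0],[0,0,0]]]'; python3 st.py
```

```text
time_s: 15.45
tool_pos: [0.5198, -0.1416, 0.0979]
tcp_rot: [-0.0, 0.985, 0.171, 0.0]
force: [0.3, 0.5, -1.4]
opening: 0.0191
grip_force: 59.4
F tool [ 0.5 -0.3  1.4] clamp [13.44 -3.35] z 97.94
time_s: 15.82
tool_pos: [0.5236, -0.1402, 0.098]
tcp_rot: [-0.0, 0.985, 0.171, -0.0]
force: [0.2, -0.5, -1.7]
opening: 0.0195
grip_force: 59.4
F tool [-0.   0.6  1.7] clamp [17.52 -3.25] z 98.04
```

Contact vanished from x≈13 to 17.5, so the hole is there. Step back to the middle and probe down.

```bash
python3 -m pendant '[[[-2,0,0],[0,0,0]],[[-2,0,1],[0,0,0]],[[-2,0,2],[0,0,0]],[[-2,0,3],[0,0,0]],[[-2,0,3],[0,0,0]]]'; python3 st.py
```

```text
time_s: 16.45
tool_pos: [0.5215, -0.1409, 0.095]
tcp_rot: [-0.0, 0.985, 0.171, -0.0]
force: [-0.2, -0.1, -2.1]
opening: 0.0195
grip_force: 59.4
F tool [-0.2  0.   2.1] clamp [15.32 -3.25] z 94.98
```

```bash
python3 -m pendant '[[[0,0,1.5],[0,0,0]],[[0,0,3],[0,0,0]],[[0,0,4],[0,0,0]],[[0,0,5],[0,0,0]],[[0,0,6],[0,0,0]],[[0,0,7],[0,0,0]],[[0,0,7],[0,0,0]]]'; python3 st.py
```

```text
time_s: 17.32
tool_pos: [0.5217, -0.141, 0.0882]
tcp_rot: [-0.0, 0.985, 0.171, 0.0]
force: [-1.8, -0.4, 5.3]
opening: 0.0195
grip_force: 60.2
F tool [-1.8 -0.2 -5.3] clamp [15.45 -3.36] z 88.18
```

```bash
python3 -m pendant '[[[0,0,1],[0,0,0]],[[0,0,2],[0,0,0]],[[0,0,3],[0,0,0]],[[0,0,3],[0,0,0]]]'; python3 st.py
python3 - <<'E'
from h import *
a=save('scene','s8');b=save('top','t8')
cv2.imwrite('pics/c8.png',np.clip(cv2.resize(a['frame'][130:205,210:310,::-1],(800,600),interpolation=3)*1.5,0,255).astype('uint8'))
E
```

```text
time_s: 17.82
tool_pos: [0.522, -0.141, 0.0873]
tcp_rot: [0.0, 0.985, 0.171, 0.001]
force: [-6.3, 1.9, 25.5]
opening: 0.0192
grip_force: 63.1
F tool [ -5.3  -3.9 -25.5] clamp [15.75 -3.54] z 87.31
```

View pics/c8.png

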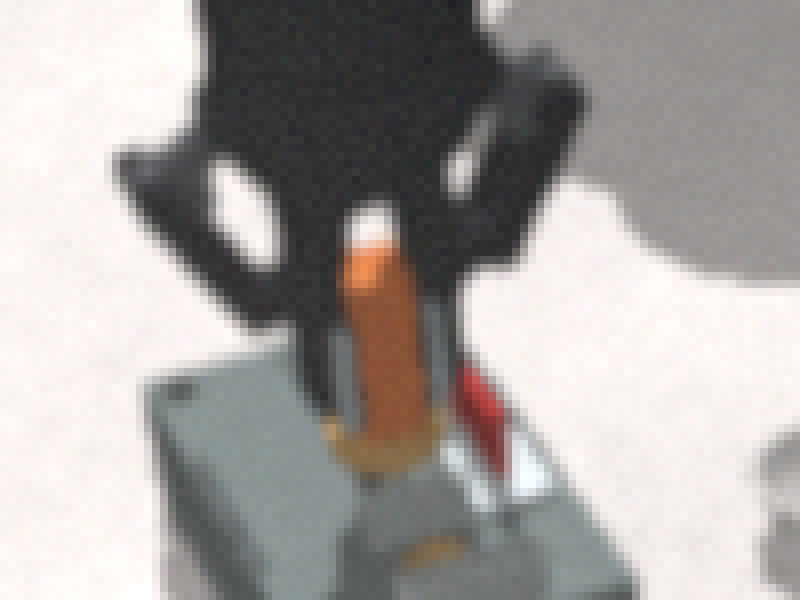

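The guard is down between the jaws, with the jaw moved back, and the hard stop gave 25 N after about 10 mm. Withdraw straight up and return.

```bash
python3 -m pendant '[[[0,0,-4],[0,0,0]],[[0,0,-12],[0,0,0]],[[0,0,-30],[0,0,0]],[[0,0,-65],[0,0,0]],[[0,0,-103],[0,0,0]],[[0,0,-103],[0,0,0]],[[0,0,-103],[0,0,0]]]'
python3 - <<'E'
from h import *
shift([.4994,.1725,.188],np.radians(-3.57))
save('scene','s9');save('top','t9')
E
```

```text
time_s: 18.8
tool_pos: [0.5211, -0.1407, 0.1874]
tcp_rot: [-0.0, 0.985, 0.171, -0.0]
force: [0.3, 0.2, -1.0]
opening: 0.0195
grip_force: 59.3
shift mm [  85.4 -302.1   -0.4] turn deg [-0.03  0.05 23.3 ]
```

```bash
python3 -m pendant '[[[14,-50,0],[0,0,4]],[[28,-100,0],[0,0,9]],[[43,-152,0],[0,0,14]],[[58,-205,0],[0,0,19]],[[72,-255,0],[0,0,23.3]],[[85.4,-302.1,0],[0,0,23.3]],[[85.4,-302.1,0],[0,0,23.3]],[[85.4,-302.1,0],[0,0,23.3]],[[85.4,-302.1,0],[0,0,23.3]]]'
python3 - <<'E'
from h import *
shift([.4994,.1725,.188],np.radians(-3.57))
a=save('scene','s10'); b=save('top','t10')
o=[np.clip(cv2.resize(x['frame'][y:y+75,q:q+50,::-1],(400,600),interpolation=3)*1.5,0,255).astype('uint8') for x,q,y in((a,365,105),(cv2.imread and dict(frame=cv2.imread('pics/s5.png')[:,:,::-1]),365,105))]
cv2.imwrite('pics/c9.png',np.hstack(o))
# clamp after withdrawal
cv2.imwrite('pics/c9b.png',np.clip(cv2.resize(a['frame'][155:230,210:310,::-1],(800,600),interpolation=3)*1.5,0,255).astype('uint8'))
E
```

```text
time_s: 20.02
tool_pos: [0.4999, 0.1711, 0.1876]
tcp_rot: [0.0, 0.999, -0.032, -0.001]
force: [-0.2, -0.1, -1.6]
opening: 0.0188
grip_force: 59.5
shift mm [-0.5 -1.4 -0.4] turn deg [ 0.03  0.06 -0.08]
```

View pics/c9.png

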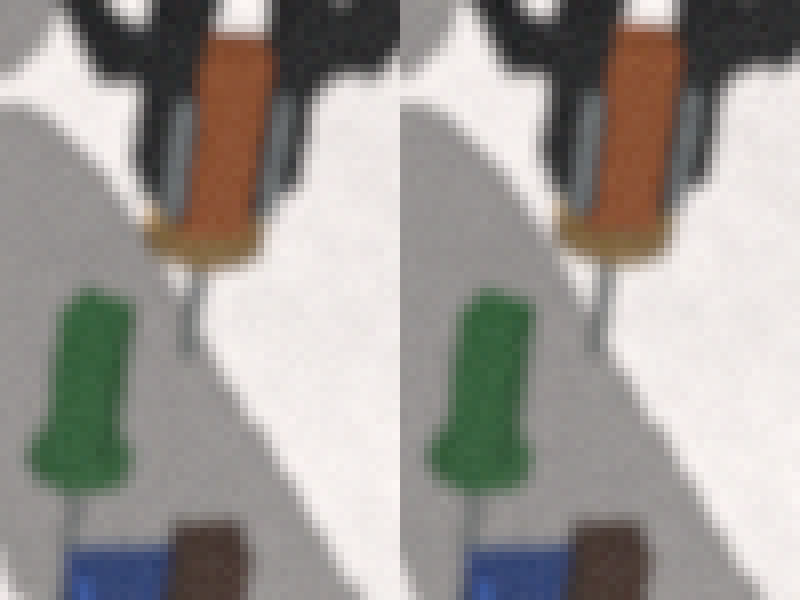

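```bash
python3 -m pendant '[[[-0.5,-1.4,0],[0,0,0]],[[-0.5,-1.4,40],[0,0,0]],[[-0.5,-1.4,75],[0,0,0]],[[-0.5,-1.4,88],[0,0,0]],[[-0.5,-1.4,93],[0,0,0]],[[-0.5,-1.4,97],[0,0,0]],[[-0.5,-1.4,97],[0,0,0]]]'; python3 st.py
```

```text
time_s: 21.0
tool_pos: [0.5002, 0.1739, 0.0918]
tcp_rot: [-0.0, 1.0, -0.031, 0.001]
force: [-0.7, 1.2, -1.3]
opening: 0.0195
grip_force: 59.4
F tool [-0.8 -1.2  1.3] clamp [101.39 300.27] z 91.8
```

```bash
python3 -m pendant '[[[0,0.5,8],[0,0,0]],[[0,0.5,16],[0,0,0]],[[0,0.5,24],[0,0,0]],[[0,0.5,29],[0,0,0]],[[0,0.5,32],[0,0,0]],[[0,0.5,34],[0,0,0]],[[0,0.5,34],[0,0,0]]]'; python3 st.py
```

```text
time_s: 21.88
tool_pos: [0.4994, 0.1732, 0.0579]
tcp_rot: [-0.0, 1.0, -0.031, -0.0]
force: [-2.2, -0.5, 7.5]
opening: 0.0194
grip_force: 60.4
F tool [-2.1  0.6 -7.5] clamp [100.42 299.91] z 57.87
```

Home, with contact at the same height as when it was picked up. Release and retreat.

```bash
python3 -m pendant '[[[0,0,0],[0,0,0]],[[0,0,0],[0,0,0]],[[0,0,0],[0,0,0]],[[0,0,0],[0,0,0]],[[0,0,0],[0,0,0]]]' 60
python3 -m pendant '[[[0,0,-20],[0,0,0]],[[0,0,-60],[0,0,0]],[[0,0,-110],[0,0,0]],[[-20,0,-150],[0,0,0]],[[-60,0,-150],[0,0,0]],[[-60,0,-150],[0,0,0]],[[-60,0,-150],[0,0,0]]]'
python3 - <<'E'
from h import *
a=save('scene','s11'); b=save('top','t11')
o=[np.clip(cv2.resize(x['frame'][y:y+75,q:q+100,::-1],(400,300),interpolation=3)*1.5,0,255).astype('uint8') for x,q,y in((a,210,155),(b,320,180),(a,340,140),(b,190,180))]
cv2.imwrite('pics/c10.png',np.vstack([np.hstack(o[:2]),np.hstack(o[2:])]))
E
```

```text
time_s: 22.5
tool_pos: [0.4995, 0.1732, 0.0571]
tcp_rot: [-0.0, 1.0, -0.031, -0.0]
force: [-0.1, 0.3, -0.1]
opening: 0.0604
grip_force: 0.0
time_s: 23.38
tool_pos: [0.4401, 0.177, 0.2072]
tcp_rot: [-0.0, 1.0, -0.031, 0.0]
force: [0.1, -1.1, 1.0]
opening: 0.0599
grip_force: 0.0
```

View pics/c10.png

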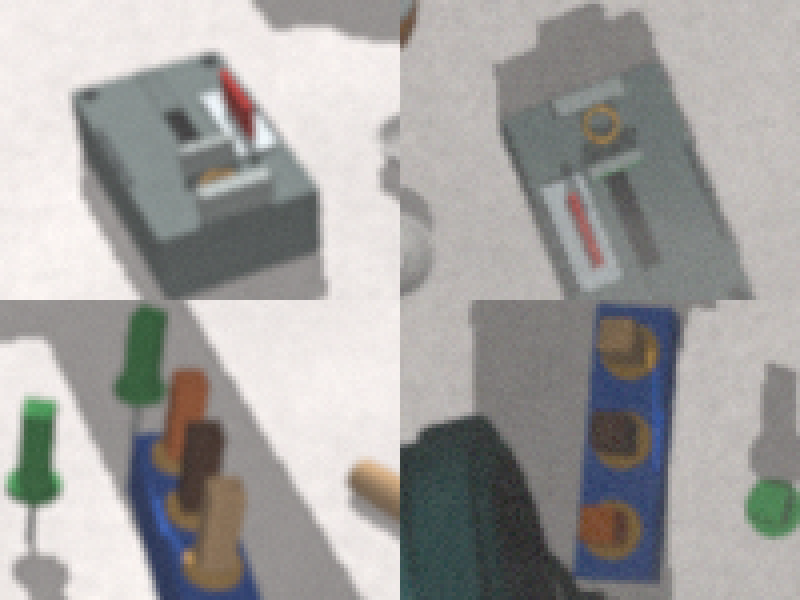

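The jaw has moved about 9 mm back ((610,150) to (615,165) in the top crop), the shutter is aside, and the probe stands seated at (187,420). Handing in.

```bash
python3 -c "
from cell import env
print(env.close_job())"
```

```text
the job is handed in; nothing more can be done
None
```

The job is handed in, with no verdict returned: the shutter is against its stop, the latch was pressed to its hard stop and the jaw moved about 9 mm in the images, and the probe stands released and upright in its own seat, with about 23 s of the 64 s used.

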